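# Load the tote up the ramp and behind the lip stop

### The arm

A 6-joint arm with a two-finger parallel gripper is mounted at the origin on a cart in front of the work surface, level with it; the furniture and walls round the work are solid. World frame = base frame: x ahead of the robot, y to its left, z up, the work surface at z = 0. Lengths are in m, angles in rad, forces in N, time in s.
With the tool pointing down it reaches from about 0.3 to 0.825 m from the base axis. Payload 5.4 kg.
Tool frame: the origin (TCP) lies on the centre line of the jaws, within the pads' length; the fingertips stand 25 mm ahead of it and the grasp point (between the pads) lies 6 mm ahead of it; z points along the fingers, y is the line along which they close (so a half turn about z gives the same grasp; the last joint's range is limited). The gripper opens to 92 mm and grips with 3 to 60 N. Pads are 20 mm wide; open, the fingers measure 128 mm over their backs; the gripper's body (75 mm by 189 mm) begins 69 mm behind the grasp point.
Start: joints at [1.009, 0.158, 1.597, -0, 1.386, -0.21], TCP at [0.198, 0.54, 0.24] pointing down, gripper open.
Joint ranges: [-2.91, 2.91], [-0.94, 2.29], [0.18, 2.7], [-1.29, 4.43], [0.17, 2.64], [-3, 3]. Speed limits (rad/s): [2.57, 2.57, 3.14, 3.14, 3.14, 3.14].

### API

Orientations are given as a rotation vector (axis times angle).
In Python, from rig import manip gives the robot as it stands.
- The arm moves only by the tool send_rows, never from a script. Its argument "rows" is a list of rows, each a list of 3 entries, a list of its own where there are three numbers: the turn, a rotation vector about the tool's x, y, z in degrees, then the shift along the tool's x, y, z in cm, then the closure, from 0 (fully open) to 1 (shut). A call has 1 to 10 rows; each row shifts and turns the commanded pose from where the row before left it, along the tool's axes as they then stand; what a row does not reach is not made up. A row lasts 1/10 s, in which the tool goes at most 50 mm and 8.59 degrees, less where a joint would pass 70% of its speed; a pose out of reach is approached as far as the arm can. A call is refused whole if a number of a shift passes 5 or a number of a turn 8.59, either way. A call with a gripper value outside its range is refused whole. The fingers move at their own pace and stop on an object; the grip force is fixed at half the most. Time passes only in rows, so rows that do not move let the fingers close. It gives the time, the measured TCP pose, the force, the opening and the grip force at its end, in the units of the state.
- manip.get_state(): the state, without advancing time (a new reading comes with each control period).
- manip.grab_frame(name): name is "side" or "top" or "wrist"; returns a dict with "frame" (420x560x3 uint8, red, green, blue), "fx", "fy", "cx", "cy" (pixels), "R" (3x3) and "t" (3): a world point X has camera coordinates R X + t. Camera axes: x right, y down, z forward; pixel columns grow to the right and rows downward; lengths in m; the calibration is good to about 2 mm. A picture is of the moment at which its call begins. There is no depth.
- manip.sign_off(): hands the job in; it is judged then, once.
Trained networks look in a picture, given as the dict that the camera call returned (one of the last four; its "shot" number tells which), for a name from the list of things; names that differ only in an ending like _2 or _b are one class to them, and where a whole thing is asked for, a point or a joint stands for the part that bears it (a point fixed in the world has none). Each returns a list of dicts, best first, with "confidence" (0 to 1); they miss things now and then, are a little off and sometimes report something else, mostly with a low value. They report only what shows in the picture. A call takes as long as a camera call. They do not tell look-alikes from the thing itself.
- manip.outline_of(picture, name): "mask" (420x560 bool, what is visible of it).
- manip.landmark_of(picture, name): "centre" ([x, y, z] in m, in the coordinates of the camera as it stood for that picture, good to about 4 mm: a listed point, or the origin of a listed thing).
The state is a dict: "time": time; "q": joint angles; "qvel": joint speeds; "effort": joint torques, N m; "position": TCP position; "tcp_rot": TCP orientation; "ft_force": force on the tool from outside, world axes, zero at the start; "ft_torque": the same for the moment, N m; "width": opening from 0.0 (shut) to 1.0 (fully open); "finger_force": force on a finger pad.
Only numpy, scipy, OpenCV 4.12 (cv2) and the standard library are available. Lean on these libraries where they do the work, as an engineer would, in place of code of your own. Each camera call takes 0.05 s, during which the arm holds its last target. There are 200 camera calls.

### The job

With the fingertips against its rear wall, push the blue tote of valve housings up the little ramp, never gripping or lifting it, until its rear edge drops behind the yellow lip. Then press it firmly home against the black end pad for a moment (about 15 N; the push must never exceed 30 N), and back away, leaving the tote sitting flat behind the lip with both housings in it and the loose things beside the ramp where they were.

Things in the scene. Friction and masses are not known exactly. Their poses are not given: they have to be found in the camera images.
- tote: open blue plastic tote, 110 (x) x 90 (y) x 38 mm high, 3 mm walls, a divider across the middle; 0.6 to 0.85 kg with its two loose housings. Origin: centre of the underside; x points to its front (toward the ramp), z up. Push on the flat rear wall, at x = -55 mm, 8 to 25 mm above the underside, at y = 0 or at two points evenly either side; never grip it
- tote_front (a point): middle of the lower front edge of the tote, 55 mm ahead of its origin
- tote_rear (a point): middle of the lower rear edge of the tote, 55 mm behind its origin. Fingertips cling to the rear wall by friction (about 0.7 to 1): if they press it down or hold it up while pushing, the drag grows and the tote can jam on the lip, so give way square to the deck or let go and push afresh
- ramp: fixed aluminium ramp, 226 x 112 mm, rising at 14 degrees. Origin: on the bench, middle of the ramp's foot, where the deck meets the bench; x is the level direction in which it rises, z up. Two flared guides, 16 mm high, stand before the foot and narrow over 65 mm from 130 to 97 mm. Keep clear of the tall upright post, 45 mm square, at the bench's front right corner (world x 0.29, y -0.37 m)
- deck: the ramp's sloping deck, surface z = 0. Origin as the ramp; x up the slope, z is square to the deck. Side rails, 97 mm apart inside, stand 17 mm above it. The tote stays put on it when let go. Pushing it up takes about 2 to 8 N, up to about 20 N as it climbs the lip; its rear edge drops 5 mm on clearing the lip; against the end pad the force rises steeply, within a millimetre or so
- lip_lowest (a point): point on the deck 65 mm up the slope: the lowest setting of the adjustable catch. The catch is clamped anywhere from here to 25 mm farther up, not measured: a yellow lip 5 mm high, upright behind, with a 26 mm lead-in before it, and a rigid black end pad, 26 mm high, whose face is 118 mm up the slope from the lip's upright back face (8 mm of play for the tote)
- part_a: machined aluminium valve housing with a boss on top, 30 x 49 x 37 mm, lying loose in the front half of the tote; origin at the centre of its underside
- part_b: the same kind of housing in the rear half of the tote
- tape: yellow roll of tape, 58 mm across and 19 mm high, loose on the bench beside the ramp, to be left alone; origin at the centre of its underside
- sleeve: small cream flanged sleeve, 20 mm across and 18 mm high, loose on the bench, to be left alone; origin at the centre of its underside
- bush: small steel-grey flanged bush, 21 mm across and 16 mm high, loose on the bench, to be left alone; origin at the centre of its underside
There are look-alikes about, which are no part of the job. Leave any turquoise look-alike of the part_b alone.

How it is judged:
By the outcome, as a careful person would: the job done as asked, in the order asked, and still so for the second after the job is handed in, with the robot touching nothing.
It also fails if it takes over 72 s, if anything falls off the work surface, if the arm or the gripper's body presses on something with over 40 N, if the wrist force passes 120 N, or if a joint passes its speed limit or range.

## Working session

There is one attempt and no reset: what is moved stays moved. The work goes in short steps, Python scripts to look and compute and a tool call to move; the robot and the scene stay as the last step left them, time stands still between calls to the robot, and variables do not carry over. Pictures are saved under pics/ and viewed, at most 10 in all, crops included, and the job is handed in when it is done.

Besides the shell and the picture viewer there is one more tool, called after "Request:" as name(argument=value, ...), one argument or row to a line, values as JSON. send_rows: Moves the arm, as the interface text tells. Its arguments: {"type":"object","properties":{"rows":{"type":"array","items":{"type":"array"}}},"required":["rows"]}

```bash
mkdir -p pics
cat > h.py <<'E'
from rig import manip
import numpy as np, cv2
from scipy.spatial.transform import Rotation as Ro
def world(p,c): return np.array(p['R']).T@(np.array(c)-np.array(p['t']))
def look(cam,names,save=None):
    p=manip.grab_frame(cam)
    if save: cv2.imwrite(save,p['frame'][:,:,::-1])
    for n in names:
        for d in manip.landmark_of(p,n)[:3]:
            c=np.array(d['centre']); 
            print(cam,n,round(d['confidence'],2),world(p,c).round(4),'px',int(p['fx']*c[0]/c[2]+p['cx']),int(p['fy']*c[1]/c[2]+p['cy']))
    return p
E
python3 - <<'E'
from h import *
s=manip.get_state();print(s)
N=['tote','tote_front','tote_rear','ramp','lip_lowest','part_a','tape','sleeve','bush']
a=look('top',N,'pics/top.png');b=look('side',N,'pics/side.png')
E
```

```text
{'time': 0.0, 'q': array([ 1.00888986e+00,  1.59016414e-01,  1.59824626e+00,  4.01757837e-06,
        1.38620055e+00, -2.10071814e-01]), 'qvel': array([ 0.00136864,  0.00053647,  0.00010585, -0.00101828,  0.00243513,
       -0.00019797]), 'effort': array([-6.94746268e-05, -3.85576737e+01, -3.22108519e+01,  7.00818468e-02,
        3.78793431e-02, -1.98690041e-04]), 'position': array([0.19784012, 0.53926671, 0.23863019]), 'tcp_rot': array([-5.49691521e-01, -3.09240828e+00,  2.71915611e-03]), 'ft_force': array([ 0.48968589,  0.19016962, -0.13311997]), 'ft_torque': array([ 0.0297741 , -0.02286114, -0.01115722]), 'finger_force': 0.0, 'width': 0.9972206429818737}
top tote 0.56 [ 0.5377  0.117  -0.0032] px 188 196
top tote_rear 0.91 [0.5467 0.1706 0.0049] px 164 192
top tote_rear 0.34 [0.5372 0.0889 0.005 ] px 199 196
top ramp 0.62 [ 5.332e-01 -1.620e-02  3.000e-04] px 243 197
top lip_lowest 0.81 [ 0.5306 -0.0788  0.0183] px 270 197
top part_a 0.86 [0.641  0.2112 0.0029] px 149 154
top part_a 0.83 [0.5357 0.0918 0.0027] px 198 197
top part_a 0.79 [0.5399 0.1473 0.0055] px 174 195
top tape 0
[... 206 characters left out ...]
2
side tote_rear 0.88 [ 0.5437  0.1756 -0.0054] px 286 153
side tote_rear 0.52 [ 0.5291 -0.0839  0.0139] px 289 223
side ramp 0.93 [ 0.5325 -0.0188 -0.0013] px 288 206
side ramp 0.21 [0.533  0.0905 0.0078] px 285 173
side lip_lowest 0.85 [ 0.5296 -0.0849  0.0165] px 289 223
side part_a 0.75 [ 0.6435  0.2121 -0.0046] px 317 142
side part_a 0.62 [0.5304 0.0909 0.0043] px 284 174
side part_a 0.61 [0.5363 0.1497 0.0024] px 285 158
side tape 0.65 [ 0.5819 -0.3727 -0.0032] px 320 326
side sleeve 0.44 [ 5.329e-01  6.270e-02 -3.000e-04] px 286 182
side sleeve 0.37 [ 0.3749 -0.1983  0.0026] px 234 266
side bush 0.39 [0.3716 0.0483 0.0039] px 231 189
side bush 0.26 [ 0.5333 -0.0175  0.002 ] px 288 205
```

View pics/top.png

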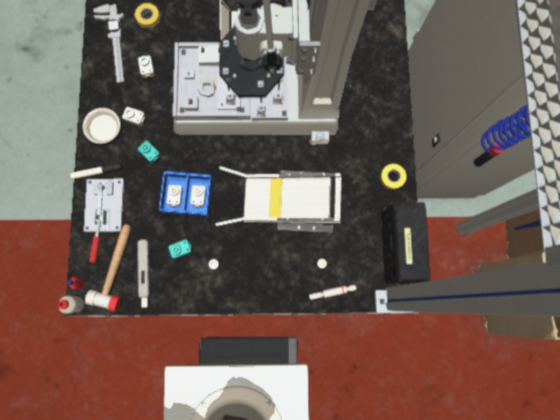

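View pics/side.png

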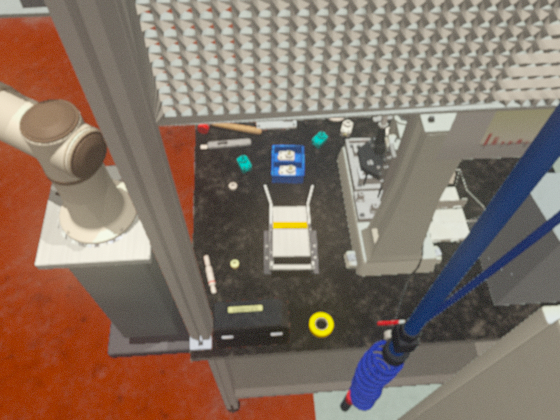

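Run:
```python
from h import *
a=manip.grab_frame('top')
c=a['frame'][140:250,120:340,::-1]
cv2.imwrite('pics/crop.png',cv2.resize(c,(800,400),interpolation=cv2.INTER_CUBIC))
m=manip.outline_of(a,'tote')
for d in m[:2]:
    print(d['confidence'],cv2.minAreaRect(np.argwhere(d['mask'])[:,::-1].astype(np.float32)))
m=manip.outline_of(a,'ramp')
for d in m[:2]:
    print(d['confidence'],cv2.minAreaRect(np.argwhere(d['mask'])[:,::-1].astype(np.float32)))
print(a['fx'],np.array(a['R']).round(3),a['t'])
```

```text
0.88 ((185.10891723632812, 193.410888671875), (49.05533981323242, 41.19453811645508), 5.710593223571777)
0.71 ((279.4622802734375, 200.89468383789062), (122.31947326660156, 61.34425354003906), 3.1108405590057373)
520.1328264073421 [[-0.01  -1.     0.015]
 [-0.981  0.007 -0.193]
 [ 0.193 -0.017 -0.981]] [-0.08593524  0.50864497  1.13703274]
```

View crop.

View pics/crop.png

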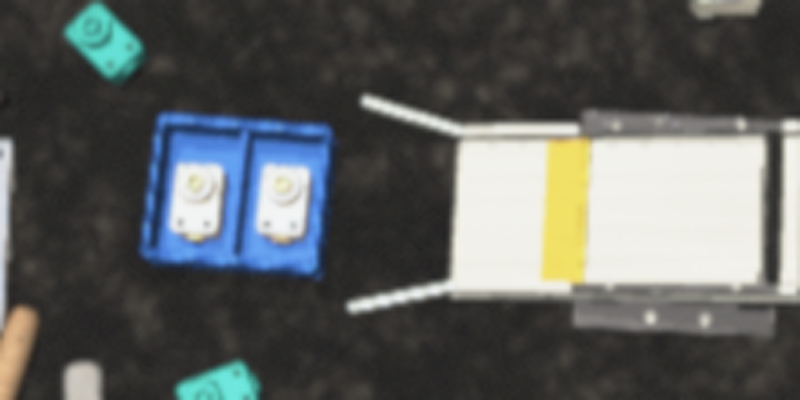

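Run:
```python
from h import *
# arm not over the scene; tote rectangle from blue pixels, top camera, rim plane z=.038
for cam in ['top','side']:
    a=manip.grab_frame(cam)
    hsv=cv2.cvtColor(a['frame'],cv2.COLOR_RGB2HSV)
    m=cv2.inRange(hsv,(100,120,60),(125,255,255))
    keep=np.zeros_like(m)
    if cam=='top': keep[160:225,150:222]=1
    else: keep[140:190,265:310]=1
    m*=keep
    cs=max(cv2.findContours(m,cv2.RETR_EXTERNAL,cv2.CHAIN_APPROX_NONE)[0],key=cv2.contourArea)[:,0].astype(float)
    R=np.array(a['R']);t=np.array(a['t']);C=-R.T@t
    def onz(px,z):
        d=R.T@np.array([(px[0]-a['cx'])/a['fx'],(px[1]-a['cy'])/a['fy'],1]);return (C+d*(z-C[2])/d[2])
    P=np.array([onz(x,.038)[:2] for x in cs]).astype(np.float32)
    print(cam,cv2.boxPoints(cv2.minAreaRect(P)).round(4).tolist(),cv2.minAreaRect(P),C.round(3))
    # yellow lip centroid & pixel
    y=cv2.inRange(hsv,(20,120,120),(35,255,255))
    k=np.zeros_like(y)
    if cam=='top': k[170:225,255:300]=1
    else: k[215:240,265:315]=1
    q=np.argwhere(y*k)[:,::-1].astype(np.float32); r=cv2.minAreaRect(q)
    W=[onz(x,.02)[:2].round(4).tolist() for x in cv2.boxPoints(r)]
    print('lip',r,W)
```

```text
top [[0.4828000068664551, 0.06400000303983688], [0.5834000110626221, 0.05469999834895134], [0.5940999984741211, 0.17110000550746918], [0.4934999942779541, 0.18039999902248383]] ((0.5384669303894043, 0.11754171550273895), (0.11690573394298553, 0.10103641450405121), 84.73280334472656) [ 0.279 -0.07   1.215]
lip ((275.185791015625, 197.2843017578125), (10.187274932861328, 39.101158142089844), 2.8624050617218018) [[0.4843, -0.0761], [0.578, -0.0814], [0.5766, -0.1055], [0.4829, -0.0998]]
side [[0.4864000082015991, 0.04170000180602074], [0.5841000080108643, 0.03539999946951866], [0.5931000113487244, 0.1745000034570694], [0.49540001153945923, 0.18080000579357147]] ((0.5397496819496155, 0.10810382664203644), (0.13931025564670563, 0.09784287214279175), 86.31037139892578) [ 0.43  -0.766  1.171]
lip ((290.0, 225.0), (6.0, 34.0), 90.0) [[0.4842, -0.0796], [0.5771, -0.0854], [0.5751, -0.1044], [0.4829, -0.0986]]
```

The pictures show the blue tote with its two white housings at top px (186,193). The ramp foot is at px 243, and the lip is the yellow stripe at px (275,197).

Possible mix-ups:
- **Housings:** the white ones at (174,195) and (198,197) are the right ones, inside the tote. The turquoise ones at (148,151) and (179,248) are look-alikes, as are the loose white blocks at (146,65) and (133,115).
- **Tape:** one roll is at (393,176) and another at (147,14). I leave both alone.

The crop confirms the blue tote, so I'll push that one.

```bash
cat >> h.py <<'E'
HD=np.radians(-93.2)
F=np.array([np.cos(HD),np.sin(HD),0]); UP=np.array([0,0,1.])
L=np.cross(UP,F)
def Rt(tilt):
    a=np.radians(tilt); z=F*np.sin(a)-UP*np.cos(a); x=-(F*np.cos(a)+UP*np.sin(a))
    return np.column_stack([x,np.cross(z,x),z])
def contact(s=None,R=None):  # front corner of fingertips, world
    s=s or manip.get_state(); R=Ro.from_rotvec(s['tcp_rot']).as_matrix() if R is None else R
    return s['position']+R@np.array([-.010,0,.025])
def tool(d,R): return (R.T@np.array(d)*100).round(3)
def foot(): return np.array([.533,-.017,0.])
E
python3 - <<'E'
from h import *
s=manip.get_state();R0=Ro.from_rotvec(s['tcp_rot']).as_matrix();R1=Rt(20)
r=np.degrees(Ro.from_matrix(R0.T@R1).as_rotvec());print('rot',r,np.linalg.norm(r),(r/10).round(3))
rear=np.array([.5433,.1713,0])
for back,h in [(.05,.12),(.02,.017)]:
    tgt=rear-F*back+UP*h-R1@np.array([-.010,0,.025]);print(tgt, tool(tgt-s['position'],R1))
E
```

```text
rot [ 12.73830672 -17.20439961  72.25622603] 75.36058667807995 [ 1.274 -1.72   7.226]
[0.54709293 0.23914148 0.14007211] [-22.97   36.519  18.952]
[0.54541828 0.20918826 0.03707211] [-22.267  36.519  29.656]
```

Request:
send_rows(
  rows=[
    [[1.274,-1.72,7.226],[0,0,0],0.6],
    [[1.274,-1.72,7.226],[0,0,0],0.6],
    [[1.274,-1.72,7.226],[0,0,0],0.6],
    [[1.274,-1.72,7.226],[0,0,0],0.6],
    [[1.274,-1.72,7.226],[0,0,0],0.6],
    [[1.274,-1.72,7.226],[0,0,0],0.6],
    [[1.274,-1.72,7.226],[0,0,0],0.6],
    [[1.274,-1.72,7.226],[0,0,0],0.6],
    [[1.274,-1.72,7.226],[0,0,0],0.6],
    [[1.274,-1.72,7.226],[0,0,0],0.6],
  ],
)

```text
time: 2.25
position: [0.198, 0.5399, 0.2395]
tcp_rot: [2.096, 1.972, -0.37]
ft_force: [-0.1, 0.2, -0.2]
width: 0.397
finger_force: 0.0
```

Request:
send_rows(
  rows=[
    [[0,0,0],[-1.9,3,1],0.6],
    [[0,0,0],[-1.9,3,1],0.6],
    [[0,0,0],[-1.9,3,1],0.6],
    [[0,0,0],[-1.9,3,1],0.6],
    [[0,0,0],[-1.9,3,1],0.6],
    [[0,0,0],[-1.9,3,1],0.6],
    [[0,0,0],[-1.9,3,1],0.6],
    [[0,0,0],[-1.9,3,1],0.6],
    [[0,0,0],[-1.9,3,1],0.6],
    [[0,0,0],[-1.9,3,1],0.6],
  ],
)

```text
time: 3.25
position: [0.4869, 0.3096, 0.2105]
tcp_rot: [2.092, 1.978, -0.368]
ft_force: [-0.3, 0.7, 0.6]
width: 0.4
finger_force: 0.0
```

```bash
cat >> h.py <<'E'
def rep():
    s=manip.get_state();R=Ro.from_rotvec(s['tcp_rot']).as_matrix();c=contact(s,R)
    d=c-foot();print('t',round(s['time'],2),'contact',c.round(4),'fwd',round(d@F,4),'lat',round(d@L,4),'w',round(s['width'],3),'F fwd/lat/up',(s['ft_force']@np.column_stack([F,L,UP])).round(2))
    print('rot err deg',np.degrees(Ro.from_matrix(R.T@Rt(20)).as_rotvec()).round(2));return s,R,c
E
python3 - <<'E'
from h import *
s,R,c=rep()
rear=np.array([.5433,.1713,0])
for back,h in [(.05,.12),(.03,.018)]:
    print(tool(rear-F*back+UP*h-c,R))
E
```

```text
t 3.25 contact [0.4859 0.2917 0.1904] fwd -0.3056 lat -0.0643 w 0.4 F fwd/lat/up [-0.71 -0.31  0.64]
rot err deg [ 0.   -0.02 -0.  ]
[-3.887  6.405  8.907]
[-2.281  6.405 19.177]
```

Request:
send_rows(
  rows=[
    [[0,0,0],[-0.8,1.28,1.8],0.6],
    [[0,0,0],[-0.8,1.28,1.8],0.6],
    [[0,0,0],[-0.8,1.28,1.8],0.6],
    [[0,0,0],[-0.8,1.28,1.8],0.6],
    [[0,0,0],[-0.7,1.28,1.7],0.6],
    [[0,0,0],[0,0,0],0.6],
  ],
)

```text
time: 3.85
position: [0.5458, 0.238, 0.138]
tcp_rot: [2.094, 1.977, -0.374]
ft_force: [0.1, 0.6, -0.5]
width: 0.4
finger_force: 0.0
```

Run:
```python
from h import *
s,R,c=rep()
look('top',['tote','tote_rear','tote_front','ramp','lip_lowest'])
w=look('wrist',['tote','tote_rear','tote_front','ramp','lip_lowest'],'pics/w1.png')
look('side',['tote','tote_rear','tote_front','ramp','lip_lowest'])
rear=np.array([.5433,.1713,0])
print((rear-foot())@F,(rear-foot())@L)
print(tool(rear-F*.025+UP*.018-c,R))
```

```text
t 3.85 contact [0.5447 0.2201 0.118 ] fwd -0.2374 lat -0.0015 w 0.4 F fwd/lat/up [-0.58  0.04 -0.48]
rot err deg [-0.22  0.09 -0.07]
top tote 0.89 [0.5371 0.1205 0.0006] px 186 196
top tote 0.48 [0.5366 0.1458 0.0075] px 175 196
top tote_rear 0.71 [0.5455 0.1732 0.0041] px 163 193
top tote_front 0.57 [5.333e-01 6.680e-02 5.000e-04] px 208 198
top tote_front 0.51 [ 0.5372  0.1212 -0.0026] px 186 196
top ramp 0.66 [ 0.5321 -0.018   0.004 ] px 244 198
top lip_lowest 0.58 [ 0.5262 -0.0779  0.0177] px 269 199
wrist tote 0.86 [0.542  0.1192 0.005 ] px 280 264
wrist tote_rear 0.89 [ 0.5468  0.1706 -0.0023] px 283 217
wrist tote_rear 0.53 [0.5367 0.0642 0.0016] px 278 300
wrist tote_front 0.84 [5.366e-01 5.920e-02 2.000e-04] px 278 302
wrist lip_lowest 0.75 [ 0.5306 -0.0845  0.014 ] px 280 385
side tote 0.86 [0.5398 0.1219 0.0006] px 287 166
side tote_rear 0.71 [ 0.5456  0.1733 -0.0061] px 287 154
side tote_front 0.75 [0.5326 0.0625 0.0017] px 286 182
side ramp 0.72 [ 0.534  -0.0198 -0.0025] px 289 207
side lip_lowest 0.69 [ 0.5336 -0.0879  0.0173] px 291 224
-0.18858135739689663 -0.00022724951913836793
[ 1.2    0.169 10.207]
```

View pics/w1.png

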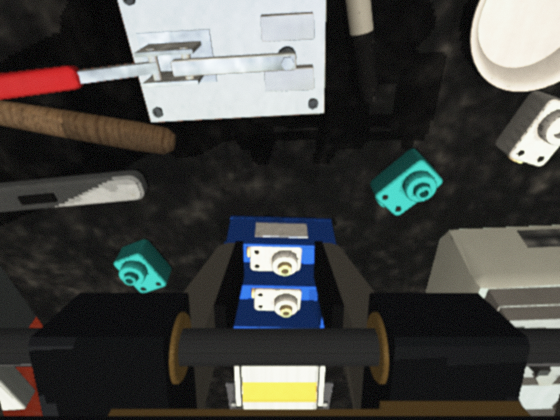

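Request:
send_rows(
  rows=[
    [[0,0,0],[0.24,0.04,2],0.6],
    [[0,0,0],[0.24,0.04,2],0.6],
    [[0,0,0],[0.24,0.04,2],0.6],
    [[0,0,0],[0.24,0.04,2],0.6],
    [[0,0,0],[0.24,0.01,2.2],0.6],
    [[0,0,0],[0,0,0],0.6],
    [[0,0,0],[0,0,0],0.6],
  ],
)

```text
time: 5.45
position: [0.5463, 0.2164, 0.0405]
tcp_rot: [2.092, 1.978, -0.37]
ft_force: [-0.1, 0.1, 0.2]
width: 0.4
finger_force: 0.0
```

Run:
```python
from h import *
s,R,c=rep()
print('fwd 1cm',tool(F*.01,R),'lat',tool(L*.01,R),'up',tool(UP*.01,R), 'slope 1cm',tool((F*np.cos(.2443)+UP*np.sin(.2443))*.01,R))
```

```text
t 5.45 contact [0.5452 0.1985 0.0204] fwd -0.2158 lat 0.0002 w 0.4 F fwd/lat/up [-0.11 -0.11  0.17]
rot err deg [-0.03  0.01  0.  ]
fwd 1cm [-0.94   0.     0.342] lat [-0.     1.    -0.001] up [-0.342 -0.001 -0.94 ] slope 1cm [-0.995  0.     0.105]
```

Request:
send_rows(
  rows=[
    [[0,0,0],[-0.94,0,0.342],0.6],
    [[0,0,0],[-0.94,0,0.342],0.6],
    [[0,0,0],[-0.188,0,0.068],0.6],
    [[0,0,0],[-0.188,0,0.068],0.6],
    [[0,0,0],[-0.188,0,0.068],0.6],
    [[0,0,0],[-0.188,0,0.068],0.6],
    [[0,0,0],[-0.188,0,0.068],0.6],
    [[0,0,0],[-0.188,0,0.068],0.6],
    [[0,0,0],[-0.188,0,0.068],0.6],
    [[0,0,0],[-0.188,0,0.068],0.6],
  ],
)

```text
time: 6.45
position: [0.5446, 0.181, 0.0407]
tcp_rot: [2.092, 1.979, -0.367]
ft_force: [-0.1, 5.2, 2.3]
width: 0.401
finger_force: 2.5
```

Run:
```python
from h import *
rep()
```

```text
t 6.45 contact [0.5437 0.1631 0.0206] fwd -0.1804 lat 0.0006 w 0.401 F fwd/lat/up [-5.22 -0.43  2.28]
rot err deg [ 0.06 -0.07  0.01]
```

Request:
send_rows(
  rows=[
    [[0,0,0],[-0.376,0,0.137],0.6],
    [[0,0,0],[-0.376,0,0.137],0.6],
    [[0,0,0],[-0.376,0,0.137],0.6],
    [[0,0,0],[-0.376,0,0.137],0.6],
    [[0,0,0],[-0.376,0,0.137],0.6],
    [[0,0,0],[-0.376,0,0.137],0.6],
    [[0,0,0],[-0.376,0,0.137],0.6],
    [[0,0,0],[-0.376,0,0.137],0.6],
    [[0,0,0],[-0.376,0,0.137],0.6],
    [[0,0,0],[-0.376,0,0.137],0.6],
  ],
)

```text
time: 7.45
position: [0.5424, 0.1404, 0.0406]
tcp_rot: [2.092, 1.978, -0.367]
ft_force: [-0.1, 5.1, 2.7]
width: 0.4
finger_force: 2.6
```

Run:
```python
from h import *
rep()
look('top',['tote','tote_rear','tote_front','ramp'],'pics/t2.png')
```

```text
t 7.45 contact [0.5414 0.1225 0.0205] fwd -0.1398 lat 0.0006 w 0.4 F fwd/lat/up [-5.07 -0.43  2.7 ]
rot err deg [ 0.05 -0.03 -0.  ]
top tote 0.58 [ 5.395e-01  7.170e-02 -2.000e-04] px 206 195
top tote_rear 0.89 [0.544  0.1268 0.0039] px 183 193
top tote_rear 0.56 [ 0.5377  0.0678 -0.0018] px 208 196
top tote_rear 0.54 [0.5368 0.0982 0.0043] px 195 196
top tote_front 0.78 [0.5323 0.0155 0.0049] px 230 197
top ramp 0.72 [ 0.5316 -0.0175  0.0019] px 244 198
```

Request:
send_rows(
  rows=[
    [[0,0,0],[-0.376,0,0.137],0.6],
    [[0,0,0],[-0.376,0,0.137],0.6],
    [[0,0,0],[-0.376,0,0.137],0.6],
    [[0,0,0],[-0.376,0,0.137],0.6],
    [[0,0,0],[-0.376,0,0.137],0.6],
    [[0,0,0],[-0.282,0,0.103],0.6],
    [[0,0,0],[-0.282,0,0.103],0.6],
    [[0,0,0],[-0.282,0,0.103],0.6],
    [[0,0,0],[-0.282,0,0.103],0.6],
  ],
)

```text
time: 8.6
position: [0.5402, 0.1083, 0.0403]
tcp_rot: [2.092, 1.978, -0.369]
ft_force: [0.3, 4.1, 1.6]
width: 0.398
finger_force: 2.3
```

Request:
send_rows(
  rows=[
    [[0,0,0],[-0.282,0,0.103],0.6],
    [[0,0,0],[-0.282,0,0.103],0.6],
    [[0,0,0],[-0.282,0,0.103],0.6],
    [[0,0,0],[-0.282,0,0.103],0.6],
    [[0,0,0],[-0.282,0,0.103],0.6],
  ],
)

```text
time: 9.1
position: [0.5395, 0.0937, 0.0403]
tcp_rot: [2.092, 1.978, -0.368]
ft_force: [0.5, 5.6, 1.2]
width: 0.401
finger_force: 3.1
```

Run:
```python
from h import *
rep()
```

```text
t 9.1 contact [0.5385 0.0758 0.0202] fwd -0.093 lat 0.0003 w 0.401 F fwd/lat/up [-5.65  0.23  1.18]
rot err deg [ 0.01 -0.05 -0.  ]
```

Request:
send_rows(
  rows=[
    [[0,0,0],[-0.282,0,0.103],0.6],
    [[0,0,0],[-0.282,0,0.103],0.6],
    [[0,0,0],[-0.282,0,0.103],0.6],
    [[0,0,0],[-0.282,0,0.103],0.6],
    [[0,0,0],[-0.282,0,0.103],0.6],
    [[0,0,0],[-0.282,0,0.103],0.6],
    [[0,0,0],[-0.282,0,0.103],0.6],
    [[0,0,0],[-0.282,0,0.103],0.6],
    [[0,0,0],[-0.282,0,0.103],0.6],
    [[0,0,0],[-0.282,0,0.103],0.6],
  ],
)

```text
time: 10.1
position: [0.5376, 0.0637, 0.0401]
tcp_rot: [2.092, 1.978, -0.368]
ft_force: [0.9, 5.8, 0.8]
width: 0.399
finger_force: 2.9
```

Run:
```python
from h import *
rep()
look('top',['tote','tote_rear','tote_front'])
```

```text
t 10.1 contact [0.5366 0.0458 0.02  ] fwd -0.0629 lat 0.0001 w 0.399 F fwd/lat/up [-5.81  0.54  0.79]
rot err deg [-0.01 -0.04  0.  ]
top tote 0.63 [ 0.5356 -0.0083  0.0048] px 240 196
top tote_rear 0.62 [0.5404 0.0495 0.0032] px 216 194
top tote_rear 0.56 [0.5307 0.0162 0.0091] px 229 198
```

Request:
send_rows(
  rows=[
    [[0,0,0],[-0.235,0,0.086],0.6],
    [[0,0,0],[-0.235,0,0.086],0.6],
    [[0,0,0],[-0.235,0,0.086],0.6],
    [[0,0,0],[-0.235,0,0.086],0.6],
    [[0,0,0],[-0.235,0,0.086],0.6],
    [[0,0,0],[-0.235,0,0.086],0.6],
    [[0,0,0],[-0.235,0,0.086],0.6],
    [[0,0,0],[-0.235,0,0.086],0.6],
  ],
)

```text
time: 11.1
position: [0.5365, 0.0442, 0.04]
tcp_rot: [2.093, 1.979, -0.367]
ft_force: [1.2, 7.0, 0.8]
width: 0.401
finger_force: 3.5
```

Request:
send_rows(
  rows=[
    [[0,0,0],[-0.235,0,0.086],0.6],
    [[0,0,0],[-0.235,0,0.086],0.6],
    [[0,0,0],[-0.235,0,0.086],0.6],
    [[0,0,0],[-0.235,0,0.086],0.6],
    [[0,0,0],[-0.235,0,0.086],0.6],
    [[0,0,0],[-0.235,0,0.086],0.6],
  ],
)

```text
time: 11.7
position: [0.5355, 0.0291, 0.0398]
tcp_rot: [2.093, 1.979, -0.368]
ft_force: [1.3, 6.6, 0.2]
width: 0.398
finger_force: 3.1
```

Run:
```python
from h import *
rep()
```

```text
t 11.7 contact [0.5344 0.0112 0.0197] fwd -0.0282 lat -0.0001 w 0.398 F fwd/lat/up [-6.7   0.94  0.17]
rot err deg [-0.03 -0.06  0.01]
```

Request:
send_rows(
  rows=[
    [[0,0,0],[-0.235,0.01,0.086],0.6],
    [[0,0,0],[-0.235,0.01,0.086],0.6],
    [[0,0,0],[-0.235,0.01,0.086],0.6],
    [[0,0,0],[-0.235,0.01,0.086],0.6],
    [[0,0,0],[-0.235,0.01,0.086],0.6],
    [[0,0,0],[-0.235,0.01,0.086],0.6],
    [[0,0,0],[-0.235,0.01,0.086],0.6],
    [[0,0,0],[-0.235,0.01,0.086],0.6],
  ],
)

```text
time: 12.5
position: [0.5353, 0.0083, 0.04]
tcp_rot: [2.092, 1.978, -0.369]
ft_force: [-0.5, 4.1, -1.8]
width: 0.401
finger_force: 2.2
```

Run:
```python
from h import *
rep()
look('top',['tote','tote_rear','tote_front'])
look('side',['tote','tote_rear','tote_front'],'pics/s2.png')
```

```text
t 12.5 contact [ 0.5343 -0.0096  0.0199] fwd -0.0075 lat 0.0009 w 0.401 F fwd/lat/up [-4.02 -0.77 -1.76]
rot err deg [-0.03 -0.01 -0.  ]
top tote 0.68 [ 0.5313 -0.065   0.0126] px 264 197
top tote_rear 0.89 [ 0.5383 -0.013   0.0048] px 242 195
top tote_front 0.62 [ 0.5282 -0.1207  0.0332] px 288 196
side tote 0.98 [ 0.5296 -0.0653  0.0156] px 289 217
side tote_rear 0.96 [ 0.5325 -0.0148 -0.0043] px 288 205
side tote_rear 0.46 [0.3736 0.0517 0.0033] px 231 188
```

View pics/s2.png

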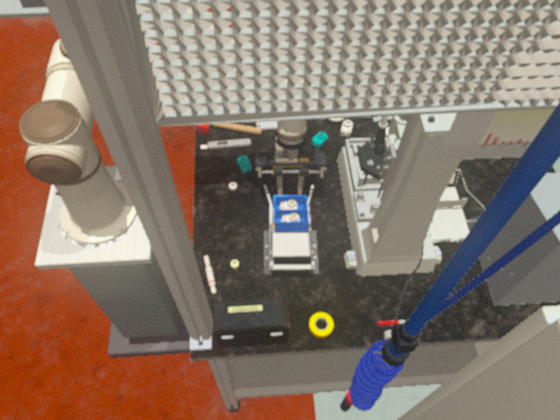

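Request:
send_rows(
  rows=[
    [[0,0,0],[-0.199,0,0.021],0.6],
    [[0,0,0],[-0.199,0,0.021],0.6],
    [[0,0,0],[-0.199,0,0.021],0.6],
    [[0,0,0],[-0.199,0,0.021],0.6],
    [[0,0,0],[-0.199,0,0.021],0.6],
    [[0,0,0],[-0.199,0,0.021],0.6],
    [[0,0,0],[-0.199,0,0.021],0.6],
    [[0,0,0],[-0.199,0,0.021],0.6],
  ],
)

```text
time: 13.7
position: [0.5347, -0.0071, 0.0442]
tcp_rot: [2.092, 1.978, -0.368]
ft_force: [1.0, 5.3, -2.0]
width: 0.401
finger_force: 2.6
```

```bash
cat >> h.py <<'E'
S14=F*np.cos(.24435)+UP*np.sin(.24435); N14=UP*np.cos(.24435)-F*np.sin(.24435)
def drep():
    s,R,c=rep(); d=c-foot(); print('slope',round(d@S14,4),'perp',round(d@N14,4),'Fs/Fn',round(s['ft_force']@S14,2),round(s['ft_force']@N14,2))
E
python3 -c "
from h import *
drep()"
```

```text
t 13.7 contact [ 0.5337 -0.025   0.0241] fwd 0.0079 lat 0.0012 w 0.401 F fwd/lat/up [-5.37  0.71 -2.  ]
rot err deg [ 0.01 -0.01 -0.01]
slope 0.0135 perp 0.0214 Fs/Fn -5.69 -0.64
```

Request:
send_rows(
  rows=[
    [[0,0,0],[-0.199,0,0.021],0.6],
    [[0,0,0],[-0.199,0,0.021],0.6],
    [[0,0,0],[-0.199,0,0.021],0.6],
    [[0,0,0],[-0.199,0,0.021],0.6],
    [[0,0,0],[-0.199,0,0.021],0.6],
    [[0,0,0],[-0.199,0,0.021],0.6],
  ],
)

```text
time: 14.3
position: [0.5342, -0.0185, 0.0471]
tcp_rot: [2.092, 1.978, -0.368]
ft_force: [-0.1, 6.3, 0.3]
width: 0.397
finger_force: 3.1
```

Request:
send_rows(
  rows=[
    [[0,0,0],[-0.149,0,0.016],0.6],
    [[0,0,0],[-0.149,0,0.016],0.6],
  ],
)

```text
time: 14.5
position: [0.5341, -0.0213, 0.0479]
tcp_rot: [2.092, 1.978, -0.368]
ft_force: [0.3, 6.1, -0.4]
width: 0.401
finger_force: 3.2
```

Request:
send_rows(
  rows=[
    [[0,0,0],[-0.149,0,0.016],0.6],
    [[0,0,0],[-0.149,0,0.016],0.6],
  ],
)

```text
time: 14.7
position: [0.534, -0.0241, 0.0488]
tcp_rot: [2.092, 1.978, -0.367]
ft_force: [0.5, 7.7, 0.6]
width: 0.396
finger_force: 3.4
```

```bash
python3 -c "
from h import *
drep()"
```

```text
t 14.7 contact [ 0.533  -0.0421  0.0287] fwd 0.025 lat 0.0014 w 0.396 F fwd/lat/up [-7.73  0.11  0.64]
rot err deg [ 0.05 -0.04 -0.02]
slope 0.0312 perp 0.0218 Fs/Fn -7.35 2.49
```

Request:
send_rows(
  rows=[
    [[0,0,0],[0.4,0,-0.04],0.6],
    [[0,0,0],[0,0,0],0.6],
    [[0,0,0],[-0.2,0,0.02],0.6],
    [[0,0,0],[-0.2,0,0.02],0.6],
    [[0,0,0],[-0.149,0,0.016],0.6],
    [[0,0,0],[-0.149,0,0.016],0.6],
  ],
)

```text
time: 15.3
position: [0.5337, -0.0261, 0.049]
tcp_rot: [2.094, 1.979, -0.365]
ft_force: [1.2, 8.5, -0.3]
width: 0.399
finger_force: 3.8
```

```bash
python3 -c "
from h import *
drep()"
```

```text
t 15.3 contact [ 0.5327 -0.044   0.0289] fwd 0.027 lat 0.0012 w 0.399 F fwd/lat/up [-8.6   0.71 -0.27]
rot err deg [ 0.04 -0.17 -0.05]
slope 0.0331 perp 0.0215 Fs/Fn -8.41 1.82
```

Request:
send_rows(
  rows=[
    [[0,0,0],[-0.149,0,0.016],0.6],
    [[0,0,0],[-0.149,0,0.016],0.6],
    [[0,0,0],[-0.149,0,0.016],0.6],
  ],
)

```text
time: 15.6
position: [0.5336, -0.0302, 0.0502]
tcp_rot: [2.094, 1.979, -0.364]
ft_force: [0.1, 9.4, 2.0]
width: 0.399
finger_force: 4.3
```

Request:
send_rows(
  rows=[
    [[0,0,0],[-0.149,0,0.016],0.6],
    [[0,0,0],[-0.149,0,0.016],0.6],
    [[0,0,0],[-0.149,0,0.016],0.6],
  ],
)

```text
time: 15.9
position: [0.5336, -0.0343, 0.0515]
tcp_rot: [2.094, 1.978, -0.363]
ft_force: [0.5, 11.3, 4.2]
width: 0.402
finger_force: 4.9
```

```bash
python3 -c "
from h import *
drep()
look('side',['tote','tote_rear','tote_front','part_a'])
look('top',['tote','tote_rear','tote_front','part_a'])
"
```

```text
t 15.9 contact [ 0.5327 -0.0521  0.0314] fwd 0.0351 lat 0.0016 w 0.402 F fwd/lat/up [-11.28  -0.16   4.16]
rot err deg [ 0.1  -0.21 -0.07]
slope 0.0416 perp 0.022 Fs/Fn -9.94 6.77
side tote 0.6 [ 0.5288 -0.1099  0.0288] px 290 229
side tote 0.51 [ 0.5245 -0.1625  0.0457] px 290 243
side tote_rear 0.64 [ 0.5338 -0.0582  0.0067] px 290 216
side tote_rear 0.27 [ 0.5233 -0.1621  0.048 ] px 290 242
side tote_front 0.7 [ 0.5231 -0.1635  0.05  ] px 290 242
side part_a 0.73 [ 0.4098  0.1294 -0.0016] px 243 167
side part_a 0.68 [0.6396 0.2118 0.0014] px 316 141
side part_a 0.67 [ 0.5264 -0.0815  0.021 ] px 288 221
top tote 0.6 [ 0.5274 -0.108   0.0252] px 282 197
top tote_rear 0.71 [ 0.5365 -0.058   0.0131] px 261 195
top tote_front 0.73 [ 0.525  -0.1611  0.046 ] px 306 196
top tote_front 0.33 [ 5.814e-01 -3.739e-01  4.000e-04] px 392 177
top part_a 0.73 [ 0.5283 -0.1359  0.0427] px 294 195
top part_a 0.56 [ 0.5292 -0.0829  0.0278] px 271 197
top part_a 0.53 [0.638  0.2116 0.0033] px 149 155
```

Request:
send_rows(
  rows=[
    [[0,0,0],[0.4,0,-0.04],0.6],
    [[0,0,0],[0.1,0,0],0.6],
    [[0,0,0],[0,0,0],0.6],
    [[0,0,0],[0,0,0],0.6],
  ],
)

```text
time: 16.8
position: [0.5332, -0.0315, 0.0499]
tcp_rot: [2.092, 1.978, -0.369]
ft_force: [-0.1, -0.6, -0.6]
width: 0.399
finger_force: 0.0
```

Request:
send_rows(
  rows=[
    [[0,0,0],[-0.2,0,0.02],0.6],
    [[0,0,0],[-0.2,0,0.02],0.6],
    [[0,0,0],[-0.149,0,0.01],0.6],
    [[0,0,0],[-0.149,0,0.01],0.6],
  ],
)

```text
time: 17.2
position: [0.5329, -0.0378, 0.0517]
tcp_rot: [2.093, 1.978, -0.368]
ft_force: [0.0, 4.4, 0.2]
width: 0.399
finger_force: 2.4
```

```bash
python3 -c "
from h import *
drep()
w=look('side',['tote_rear'])
f=w['frame'][170:270,230:350,::-1]
cv2.imwrite('pics/s3.png',cv2.resize(f,None,fx=5,fy=5,interpolation=cv2.INTER_CUBIC))
"
```

```text
t 17.2 contact [ 0.5319 -0.0557  0.0316] fwd 0.0387 lat 0.0011 w 0.399 F fwd/lat/up [-4.39 -0.21  0.19]
rot err deg [ 0.   -0.06 -0.04]
slope 0.0452 perp 0.0213 Fs/Fn -4.22 1.25
side tote_rear 0.85 [ 0.5336 -0.0551  0.0139] px 290 214
```

View pics/s3.png

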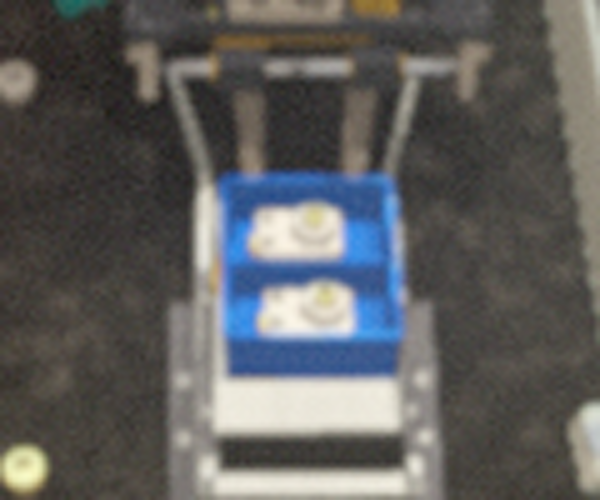

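Request:
send_rows(
  rows=[
    [[0,0,0],[-0.199,0,0.018],0.6],
    [[0,0,0],[-0.199,0,0.018],0.6],
    [[0,0,0],[-0.199,0,0.018],0.6],
    [[0,0,0],[-0.199,0,0.018],0.6],
  ],
)

```text
time: 17.7
position: [0.532, -0.0457, 0.0534]
tcp_rot: [2.092, 1.979, -0.37]
ft_force: [-0.2, 2.6, -4.2]
width: 0.395
finger_force: 1.7
```

```bash
python3 -c "
from h import *
drep()
"
```

```text
t 17.7 contact [ 0.531  -0.0637  0.0333] fwd 0.0467 lat 0.0006 w 0.395 F fwd/lat/up [-2.61 -0.35 -4.17]
rot err deg [-0.06 -0.02  0.01]
slope 0.0534 perp 0.021 Fs/Fn -3.54 -3.42
```

Request:
send_rows(
  rows=[
    [[0,0,0],[0.3,0,-0.03],0.6],
    [[0,0,0],[0,0,0],0.6],
    [[0,0,0],[-0.2,0,0.03],0.6],
    [[0,0,0],[-0.197,0,0.038],0.6],
    [[0,0,0],[-0.197,0,0.038],0.6],
    [[0,0,0],[-0.197,0,0.038],0.6],
    [[0,0,0],[-0.197,0,0.038],0.6],
  ],
)

```text
time: 18.4
position: [0.5325, -0.0517, 0.0548]
tcp_rot: [2.093, 1.978, -0.365]
ft_force: [0.1, 7.1, 0.8]
width: 0.396
finger_force: 3.0
```

```bash
python3 -c "
from h import *
drep()
"
```

```text
t 18.4 contact [ 0.5315 -0.0696  0.0347] fwd 0.0526 lat 0.0014 w 0.396 F fwd/lat/up [-7.07 -0.29  0.8 ]
rot err deg [ 0.06 -0.12 -0.03]
slope 0.0594 perp 0.021 Fs/Fn -6.66 2.49
```

Request:
send_rows(
  rows=[
    [[0,0,0],[-0.198,0,0.025],0.6],
    [[0,0,0],[-0.198,0,0.025],0.6],
    [[0,0,0],[-0.198,0,0.025],0.6],
  ],
)

```text
time: 18.7
position: [0.5318, -0.0577, 0.0559]
tcp_rot: [2.093, 1.979, -0.366]
ft_force: [0.4, 6.0, -1.0]
width: 0.396
finger_force: 2.6
```

```bash
python3 -c "
from h import *
drep()
"
```

```text
t 18.7 contact [ 0.5309 -0.0756  0.0358] fwd 0.0586 lat 0.0011 w 0.396 F fwd/lat/up [-5.99  0.06 -0.95]
rot err deg [ 0.02 -0.11 -0.02]
slope 0.0655 perp 0.0205 Fs/Fn -6.05 0.52
```

Request:
send_rows(
  rows=[
    [[0,0,0],[-0.198,0,0.025],0.6],
    [[0,0,0],[-0.198,0,0.025],0.6],
    [[0,0,0],[-0.198,0,0.025],0.6],
  ],
)

```text
time: 19.0
position: [0.5312, -0.0641, 0.0571]
tcp_rot: [2.092, 1.979, -0.368]
ft_force: [0.7, 3.5, -1.9]
width: 0.401
finger_force: 2.2
```

```bash
python3 -c "
from h import *
drep()
"
```

```text
t 19.0 contact [ 0.5302 -0.082   0.037 ] fwd 0.0651 lat 0.0008 w 0.401 F fwd/lat/up [-3.56  0.48 -1.9 ]
rot err deg [-0.02 -0.04  0.  ]
slope 0.0721 perp 0.0202 Fs/Fn -3.91 -0.98
```

Request:
send_rows(
  rows=[
    [[0,0,0],[-0.198,0,0.035],0.6],
    [[0,0,0],[-0.198,0,0.035],0.6],
    [[0,0,0],[-0.198,0,0.035],0.6],
  ],
)

```text
time: 19.3
position: [0.5309, -0.0704, 0.0583]
tcp_rot: [2.092, 1.978, -0.369]
ft_force: [-0.3, 3.6, -2.3]
width: 0.399
finger_force: 2.1
```

Request:
send_rows(
  rows=[
    [[0,0,0],[-0.198,0,0.035],0.6],
    [[0,0,0],[-0.198,0,0.035],0.6],
  ],
)

```text
time: 19.5
position: [0.5307, -0.0744, 0.059]
tcp_rot: [2.092, 1.978, -0.369]
ft_force: [0.6, 3.0, -2.5]
width: 0.401
finger_force: 2.1
```

```bash
python3 -c "
from h import *
drep()
look('side',['tote_rear','tote_front','tote'])
"
```

```text
t 19.5 contact [ 0.5297 -0.0923  0.039 ] fwd 0.0754 lat 0.0009 w 0.401 F fwd/lat/up [-3.02  0.4  -2.46]
rot err deg [-0.02 -0.01 -0.  ]
slope 0.0826 perp 0.0196 Fs/Fn -3.53 -1.65
side tote_rear 0.82 [ 0.5287 -0.0925  0.0179] px 289 225
side tote_rear 0.15 [ 0.5288 -0.0846  0.0198] px 289 222
side tote_front 0.8 [ 0.5194 -0.204   0.0458] px 290 257
side tote 0.88 [ 0.525  -0.1463  0.0372] px 290 239
side tote 0.29 [ 0.5808 -0.3691 -0.004 ] px 319 325
```

Request:
send_rows(
  rows=[
    [[0,0,0],[0.3,0,-0.03],0.6],
    [[0,0,0],[0,0,0],0.6],
    [[0,0,0],[-0.2,0,0.03],0.6],
    [[0,0,0],[-0.15,0,0.02],0.6],
    [[0,0,0],[-0.15,0,0.02],0.6],
  ],
)

```text
time: 20.2
position: [0.5311, -0.0754, 0.0594]
tcp_rot: [2.093, 1.978, -0.366]
ft_force: [0.8, 5.6, 1.1]
width: 0.398
finger_force: 3.2
```

```bash
python3 -c "
from h import *
drep()
look('side',['tote_rear','tote_front','tote'])
"
```

```text
t 20.2 contact [ 0.5301 -0.0932  0.0393] fwd 0.0763 lat 0.0014 w 0.398 F fwd/lat/up [-5.64  0.51  1.14]
rot err deg [ 0.05 -0.12 -0.05]
slope 0.0835 perp 0.0197 Fs/Fn -5.2 2.47
side tote_rear 0.84 [ 0.5322 -0.0948  0.0182] px 290 226
side tote_front 0.73 [ 0.5202 -0.2039  0.0487] px 290 257
side tote 0.72 [ 0.5277 -0.1463  0.037 ] px 291 239
```

Request:
send_rows(
  rows=[
    [[0,0,0],[-0.1,0,0.01],0.6],
    [[0,0,0],[-0.1,0,0.01],0.6],
  ],
)

```text
time: 20.6
position: [0.5309, -0.0771, 0.0598]
tcp_rot: [2.093, 1.979, -0.366]
ft_force: [-0.3, 5.7, 0.5]
width: 0.397
finger_force: 3.0
```

Request:
send_rows(
  rows=[
    [[0,0,0],[-0.1,0,0.015],0.6],
    [[0,0,0],[-0.1,0,0.015],0.6],
  ],
)

```text
time: 20.8
position: [0.5307, -0.0791, 0.0602]
tcp_rot: [2.093, 1.979, -0.366]
ft_force: [-0.4, 6.0, 0.0]
width: 0.398
finger_force: 3.1
```

```bash
python3 -c "
from h import *
drep()
"
```

```text
t 20.8 contact [ 0.5297 -0.0969  0.0401] fwd 0.08 lat 0.0012 w 0.398 F fwd/lat/up [-5.92 -0.75  0.03]
rot err deg [ 0.04 -0.13 -0.03]
slope 0.0873 perp 0.0195 Fs/Fn -5.74 1.46
```

Request:
send_rows(
  rows=[
    [[0,0,0],[-0.1,0,0.012],0.6],
    [[0,0,0],[-0.1,0,0.012],0.6],
  ],
)

```text
time: 21.0
position: [0.5306, -0.081, 0.0606]
tcp_rot: [2.093, 1.979, -0.366]
ft_force: [0.8, 5.6, 0.5]
width: 0.401
finger_force: 3.0
```

Request:
send_rows(
  rows=[
    [[0,0,0],[-0.05,0,0.006],0.6],
    [[0,0,0],[-0.05,0,0.006],0.6],
  ],
)

```text
time: 21.2
position: [0.5305, -0.082, 0.0608]
tcp_rot: [2.093, 1.979, -0.366]
ft_force: [0.3, 6.5, 0.1]
width: 0.401
finger_force: 3.0
```

```bash
python3 -c "
from h import *
drep()
"
```

```text
t 21.2 contact [ 0.5295 -0.0999  0.0407] fwd 0.083 lat 0.0011 w 0.401 F fwd/lat/up [-6.53 -0.04  0.07]
rot err deg [ 0.03 -0.12 -0.03]
slope 0.0904 perp 0.0194 Fs/Fn -6.32 1.65
```

Request:
send_rows(
  rows=[
    [[0,0,0],[-0.1,0,0.01],0.6],
    [[0,0,0],[-0.1,0,0.01],0.6],
  ],
)

```text
time: 21.4
position: [0.5303, -0.084, 0.0612]
tcp_rot: [2.093, 1.979, -0.366]
ft_force: [0.2, 5.0, -1.1]
width: 0.398
finger_force: 2.5
```

Request:
send_rows(
  rows=[
    [[0,0,0],[-0.1,0,0.01],0.6],
    [[0,0,0],[-0.05,0,0.006],0.6],
  ],
)

```text
time: 21.6
position: [0.5298, -0.0861, 0.0614]
tcp_rot: [2.093, 1.979, -0.369]
ft_force: [-0.8, 4.2, -2.1]
width: 0.403
finger_force: 2.1
```

```bash
python3 -c "
from h import *
drep()
look('side',['tote_rear','tote_front','tote'])
p=look('top',['tote_rear','tote_front','tote'])
f=p['frame'][160:235,210:350,::-1]
cv2.imwrite('pics/t3.png',cv2.resize(f,None,fx=5,fy=5,interpolation=cv2.INTER_CUBIC))
"
```

```text
t 21.6 contact [ 0.5287 -0.104   0.0413] fwd 0.0871 lat 0.0006 w 0.403 F fwd/lat/up [-4.18 -1.04 -2.12]
rot err deg [-0.05 -0.06 -0.  ]
slope 0.0945 perp 0.019 Fs/Fn -4.57 -1.04
side tote_rear 0.76 [ 0.5309 -0.1084  0.0178] px 290 230
side tote_rear 0.49 [0.3767 0.0512 0.0036] px 232 188
side tote_front 0.98 [ 0.5242 -0.2186  0.05  ] px 292 261
side tote 0.58 [ 0.525  -0.1607  0.0364] px 290 244
top tote_rear 0.56 [ 0.5321 -0.106   0.0263] px 281 195
top tote_front 0.67 [ 0.5234 -0.1357  0.0374] px 294 198
top tote_front 0.62 [ 0.5207 -0.2114  0.0515] px 328 198
top tote 0.65 [ 0.5253 -0.1603  0.033 ] px 305 197
```

View pics/t3.png

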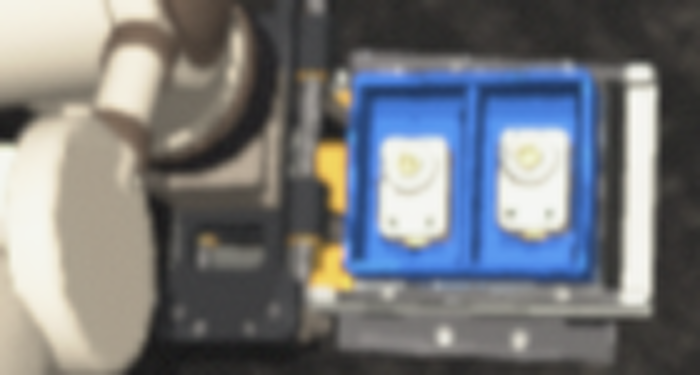

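Request:
send_rows(
  rows=[
    [[0,0,0],[0.4,0,-0.04],0.6],
    [[0,0,0],[0,0,0],0.6],
    [[0,0,0],[0,0,0],0.6],
  ],
)

```text
time: 22.3
position: [0.531, -0.0829, 0.0615]
tcp_rot: [2.09, 1.977, -0.369]
ft_force: [-0.2, 1.0, 0.3]
width: 0.4
finger_force: 0.0
```

Request:
send_rows(
  rows=[
    [[0,0,0],[-0.2,0,0.02],0.6],
    [[0,0,0],[-0.15,0,0.02],0.6],
    [[0,0,0],[-0.1,0,0.01],0.6],
  ],
)

```text
time: 22.6
position: [0.5304, -0.0866, 0.062]
tcp_rot: [2.093, 1.978, -0.366]
ft_force: [1.5, 6.9, 0.9]
width: 0.403
finger_force: 2.9
```

```bash
python3 -c "
from h import *
drep()
"
```

```text
t 22.6 contact [ 0.5294 -0.1044  0.0419] fwd 0.0875 lat 0.0013 w 0.403 F fwd/lat/up [-6.94  1.12  0.87]
rot err deg [ 0.04 -0.08 -0.05]
slope 0.095 perp 0.0195 Fs/Fn -6.52 2.52
```

Request:
send_rows(
  rows=[
    [[0,0,0],[-0.05,0,0.005],0.6],
    [[0,0,0],[-0.05,0,0.005],0.6],
  ],
)

```text
time: 22.8
position: [0.5304, -0.0868, 0.0621]
tcp_rot: [2.093, 1.978, -0.365]
ft_force: [-0.0, 6.8, 1.8]
width: 0.403
finger_force: 3.4
```

Request:
send_rows(
  rows=[
    [[0,0,0],[-0.05,0,0.005],0.6],
    [[0,0,0],[-0.05,0,0.005],0.6],
  ],
)

```text
time: 23.0
position: [0.5303, -0.0876, 0.0623]
tcp_rot: [2.093, 1.979, -0.366]
ft_force: [0.1, 7.2, 2.3]
width: 0.398
finger_force: 3.4
```

Request:
send_rows(
  rows=[
    [[0,0,0],[-0.05,0,0.005],0.6],
    [[0,0,0],[-0.05,0,0.005],0.6],
  ],
)

```text
time: 23.2
position: [0.5302, -0.0886, 0.0625]
tcp_rot: [2.093, 1.979, -0.366]
ft_force: [0.3, 6.6, 0.3]
width: 0.403
finger_force: 3.4
```

```bash
python3 -c "
from h import *
drep()
look('side',['tote_rear','tote_front','tote'])
look('side',['tote_rear','tote_front','tote'])
"
```

```text
t 23.2 contact [ 0.5292 -0.1065  0.0424] fwd 0.0895 lat 0.0012 w 0.403 F fwd/lat/up [-6.62 -0.07  0.31]
rot err deg [ 0.04 -0.14 -0.03]
slope 0.0971 perp 0.0195 Fs/Fn -6.35 1.9
side tote_rear 0.92 [ 0.5304 -0.1098  0.0198] px 290 230
side tote_rear 0.57 [ 0.5204 -0.1344  0.0305] px 287 236
side tote_front 0.57 [ 0.5197 -0.2157  0.05  ] px 290 261
side tote 0.77 [ 0.5254 -0.1618  0.038 ] px 290 244
side tote_rear 0.55 [ 0.5283 -0.1119  0.0167] px 290 231
side tote_front 0.96 [ 0.5188 -0.2198  0.0505] px 290 262
side tote_front 0.3 [ 0.53   -0.0881  0.0151] px 289 224
side tote 0.9 [ 0.5274 -0.163   0.0371] px 291 245
```

Request:
send_rows(
  rows=[
    [[0,0,0],[-0.05,0,0.005],0.6],
    [[0,0,0],[-0.05,0,0.005],0.6],
  ],
)

```text
time: 23.8
position: [0.5301, -0.0896, 0.0628]
tcp_rot: [2.093, 1.979, -0.366]
ft_force: [1.2, 7.6, 1.5]
width: 0.4
finger_force: 3.4
```

Request:
send_rows(
  rows=[
    [[0,0,0],[-0.04,0,0.004],0.6],
    [[0,0,0],[-0.04,0,0.004],0.6],
  ],
)

```text
time: 24.0
position: [0.5301, -0.0903, 0.063]
tcp_rot: [2.093, 1.979, -0.366]
ft_force: [0.5, 7.3, 1.6]
width: 0.399
finger_force: 3.4
```

Request:
send_rows(
  rows=[
    [[0,0,0],[-0.04,0,0.004],0.6],
    [[0,0,0],[-0.04,0,0.004],0.6],
  ],
)

```text
time: 24.2
position: [0.53, -0.0911, 0.0632]
tcp_rot: [2.093, 1.979, -0.366]
ft_force: [0.8, 7.5, 0.4]
width: 0.401
finger_force: 3.4
```

```bash
python3 -c "
from h import *
drep()
"
```

```text
t 24.2 contact [ 0.529 -0.109  0.043] fwd 0.0921 lat 0.0012 w 0.401 F fwd/lat/up [-7.5   0.35  0.42]
rot err deg [ 0.03 -0.14 -0.03]
slope 0.0998 perp 0.0195 Fs/Fn -7.18 2.22
```

Request:
send_rows(
  rows=[
    [[0,0,0],[-0.04,0,0.004],0.6],
    [[0,0,0],[-0.04,0,0.004],0.6],
  ],
)

```text
time: 24.4
position: [0.53, -0.0913, 0.0632]
tcp_rot: [2.094, 1.979, -0.364]
ft_force: [1.4, 11.1, 1.9]
width: 0.402
finger_force: 5.2
```

Request:
send_rows(
  rows=[
    [[0,0,0],[-0.04,0,0.004],0.6],
    [[0,0,0],[-0.04,0,0.004],0.6],
  ],
)

```text
time: 24.6
position: [0.53, -0.0914, 0.0632]
tcp_rot: [2.095, 1.98, -0.363]
ft_force: [1.6, 13.5, 1.6]
width: 0.399
finger_force: 6.5
```

```bash
python3 -c "
from h import *
drep()
w=look('side',[])
f=w['frame'][200:280,250:340,::-1]
cv2.imwrite('pics/s4.png',cv2.resize(f,None,fx=7,fy=7,interpolation=cv2.INTER_CUBIC))
"
```

```text
t 24.6 contact [ 0.529  -0.1092  0.0431] fwd 0.0923 lat 0.0012 w 0.399 F fwd/lat/up [-13.56   0.83   1.61]
rot err deg [ 0.05 -0.28 -0.05]
slope 0.1 perp 0.0195 Fs/Fn -12.77 4.84
```

View pics/s4.png

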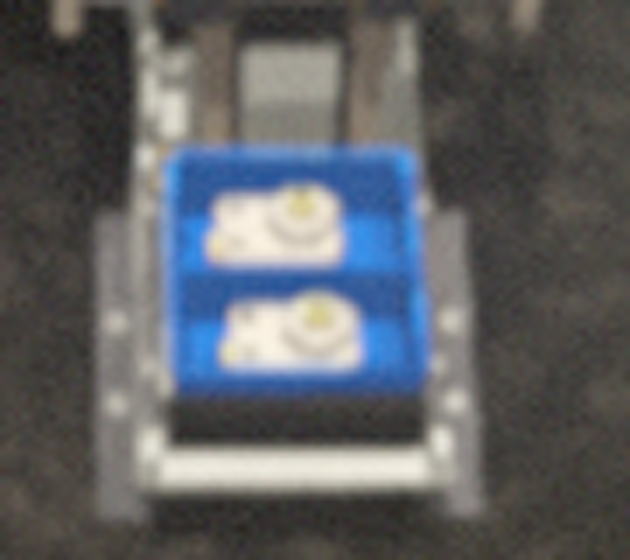

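Request:
send_rows(
  rows=[
    [[0,0,0],[-0.05,0,0.006],0.6],
    [[0,0,0],[0,0,0],0.6],
  ],
)

```text
time: 24.85
position: [0.53, -0.0914, 0.0633]
tcp_rot: [2.095, 1.98, -0.362]
ft_force: [0.5, 15.0, 1.7]
width: 0.402
finger_force: 6.9
```

Request:
send_rows(
  rows=[
    [[0,0,0],[-0.02,0,0.002],0.6],
    [[0,0,0],[0,0,0],0.6],
    [[0,0,0],[0,0,0],0.6],
    [[0,0,0],[0,0,0],0.6],
    [[0,0,0],[0,0,0],0.6],
  ],
)

```text
time: 25.35
position: [0.53, -0.0915, 0.0633]
tcp_rot: [2.095, 1.98, -0.362]
ft_force: [1.1, 15.9, 1.3]
width: 0.403
finger_force: 7.2
```

```bash
python3 -c "
from h import *
drep()
look('side',['tote_rear','tote_front','tote'])
"
```

```text
t 25.35 contact [ 0.529  -0.1093  0.0431] fwd 0.0923 lat 0.0012 w 0.403 F fwd/lat/up [-15.97   0.2    1.32]
rot err deg [ 0.06 -0.33 -0.05]
slope 0.1 perp 0.0195 Fs/Fn -15.18 5.15
side tote_rear 0.75 [ 0.5273 -0.112   0.02  ] px 289 231
side tote_front 0.88 [ 0.5173 -0.2215  0.0495] px 289 263
side tote 0.58 [ 0.5229 -0.1665  0.0384] px 290 246
```

Request:
send_rows(
  rows=[
    [[0,0,0],[0.1,0,-0.01],0.6],
    [[0,0,0],[0.3,0,-0.03],0.6],
    [[0,0,0],[0.8,0,-0.08],0.6],
    [[0,0,0],[1.2,0,-0.15],0.6],
    [[0,0,0],[1.5,0,-1],0.6],
    [[0,0,0],[1,0,-2],0.6],
    [[0,0,0],[1,0,-2],0.6],
    [[0,0,0],[1,0,-2],0.6],
    [[0,0,0],[1,0,-2],0.6],
    [[0,0,0],[0,0,0],0.6],
  ],
)

```text
time: 26.55
position: [0.5373, 0.0129, 0.126]
tcp_rot: [2.088, 1.978, -0.364]
ft_force: [1.0, -0.3, 0.6]
width: 0.4
finger_force: 0.0
```

Request:
send_rows(
  rows=[
    [[0,0,0],[2.5,0,-2.5],0.6],
    [[0,0,0],[2.5,0,-2.5],0.6],
    [[0,0,0],[2.5,0,-2.5],0.6],
    [[0,0,0],[2.5,0,-2.5],0.6],
    [[0,0,0],[0,0,0],0.6],
    [[0,0,0],[0,0,0],0.6],
  ],
)

```text
time: 27.15
position: [0.5426, 0.1388, 0.1828]
tcp_rot: [2.091, 1.979, -0.371]
ft_force: [-0.1, -0.3, -0.7]
width: 0.398
finger_force: 0.0
```

```bash
python3 -c "
from h import *
drep()
N=['tote_rear','tote_front','tote','tape','sleeve','bush']
w=look('side',N); p=look('top',N); look('wrist',['tote_rear','tote_front'])
a=cv2.resize(p['frame'][160:235,225:350,::-1],(500,300),interpolation=cv2.INTER_CUBIC)
b=cv2.resize(w['frame'][200:280,240:340,::-1],(375,300),interpolation=cv2.INTER_CUBIC)
cv2.imwrite('pics/end.png',cv2.resize(np.hstack([a,b]),(800,274)))
"
```

```text
t 27.15 contact [0.5416 0.1209 0.1628] fwd -0.1381 lat 0.0008 w 0.398 F fwd/lat/up [ 0.29 -0.11 -0.72]
rot err deg [-0.04  0.05  0.06]
slope -0.0947 perp 0.1913 Fs/Fn 0.11 -0.77
side tote_rear 0.68 [ 0.5282 -0.1145  0.0194] px 290 232
side tote_front 0.63 [ 0.5197 -0.2206  0.0518] px 290 262
side tote 0.62 [ 0.5223 -0.1657  0.041 ] px 289 245
side tape 0.78 [ 0.5828 -0.3696 -0.0036] px 320 325
side sleeve 0.48 [ 3.758e-01 -1.962e-01  3.000e-04] px 234 265
side bush 0.61 [0.3724 0.05   0.0033] px 231 188
top tote_rear 0.97 [ 0.5311 -0.1112  0.0264] px 283 196
top tote_front 0.91 [ 0.5233 -0.2185  0.0536] px 331 196
top tote 0.66 [ 0.521  -0.2158  0.0479] px 329 198
top tote 0.64 [ 0.5241 -0.166   0.0339] px 307 198
top tote 0.22 [ 0.5331 -0.0162  0.0052] px 243 197
top tape 0.91 [ 0.5842 -0.3715 -0.0024] px 390 176
top sleeve 0.37 [ 0.3728 -0.1946 -0.0015] px 320 264
top bush 0.53 [ 0.3752  0.0532 -0.0019] px 213 264
wrist tote_front 0.88 [ 0.5259 -0.2223  0.0506] px 280 394
```

View pics/end.png

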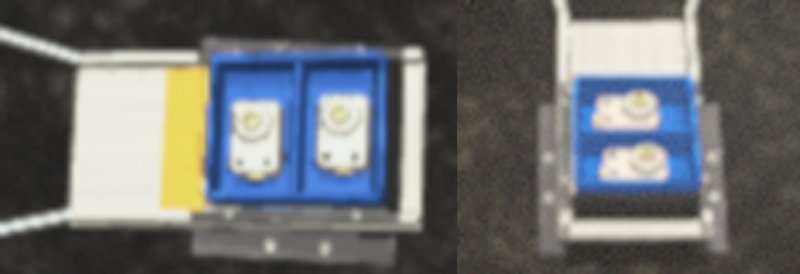

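```bash
python3 -c "
from h import *
print(manip.sign_off())"
```

```text
the job is handed in; nothing more can be done
None
```

The tote is handed in behind the yellow lip: I pressed it against the black end pad at about 15 N for roughly 0.7 s (never above about 16 N in any reading), then backed the arm clear. The last pictures show it flat with both housings in it, and the tape, sleeve and bush still where they were.

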